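# Sort the plasma-press brackets by hand

### The arm

A 6-joint arm with a two-finger parallel gripper is mounted at the origin on the work surface. World frame = base frame: x ahead of the robot, y to its left, z up, the work surface at z = 0. Lengths are in m, angles in rad, forces in N, time in s.
With the tool pointing down it reaches from about 0.35 to 0.775 m from the base axis. Payload 7.3 kg.
Tool frame: the origin (TCP) lies at the very end of the fingers, on their centre line; the grasp point (between the pads) lies 19 mm behind it; z points along the fingers, y is the line along which they close (so a half turn about z gives the same grasp; the last joint's range is limited). The gripper opens to 92 mm and grips with 3 to 60 N. Pads are 19 mm wide; open, the fingers measure 130 mm over their backs; the gripper's body (75 mm by 190 mm) begins 47 mm behind the grasp point.
Start: joints at [1.091, 0.342, 1.524, -0, 1.275, -0.146], TCP at [0.172, 0.496, 0.227] pointing down, gripper open.
Joint ranges: [-2.53, 2.53], [-0.77, 2.02], [0.04, 2.7], [-1, 4.14], [0.28, 2.66], [-3.11, 3.11]. Speed limits (rad/s): [2.57, 2.57, 3.14, 3.14, 3.14, 3.14].

### API

Orientations are given as [roll, pitch, yaw] about the fixed x, y, z axes, in that order (R = Rz(yaw) Ry(pitch) Rx(roll)).
In Python, from cell import * gives the robot as it stands.
- The arm moves only by the tool step_arm, never from a script. Its argument "commands" is a list of rows, each a list of 7 numbers: the opening, from 0 (shut) to 1 (fully open), then the shift along the world's x, y, z in cm, then the turn, a rotation vector about the world's x, y, z in rad. A call has 1 to 5 rows; each row is the pose to reach, as a shift and turn from the pose commanded when the call began; what a row does not reach only later rows make up. A row lasts 1/12 s, in which the tool goes at most 41.7 mm and 7.16 degrees, less where a joint would pass 70% of its speed; a pose out of reach is approached as far as the arm can. A call with a gripper value outside its range is refused whole. The fingers move at their own pace and stop on an object; "grip_force" is the grip in N (left out, the last holds). Time passes only in rows, so rows that repeat a pose let the fingers close. It gives the time, the measured TCP pose, the force, the opening and the grip force at its end, in the units of the state.
- observe(): the state, without advancing time (a new reading comes with each control period).
- read_camera(name): name is "scene" or "top" or "wrist"; returns the picture (420x560x3 uint8, red, green, blue); there is no depth.
- camera_model(name): a dict with "vfov" (degrees; the focal length in pixels is half the picture's height over the tangent of half this angle, whatever the lens; pixels are square), "cx", "cy" (the principal point, pixels), "world_to_cam" (4x4, takes a point from world to camera coordinates). Camera axes: x right, y up, looking along -z (the intrinsics and any distortion apply to the point x, -y, -z); pixel columns grow to the right and rows downward; lengths in m; the calibration is good to about 2 mm. The wrist camera is an equidistant fisheye: a pixel r from the principal point sees the ray r / f radians off the axis. A picture is of the moment at which its call begins: read the wrist's pose just before it. camera_model takes no time and is no camera call; for the wrist camera it gives the pose at the moment of the call.
- hand_in(): hands the job in; it is judged then, once.
The state is a dict: "time": time; "qpos": joint angles; "qvel": joint speeds; "joint_efforts": joint torques, N m; "tool_pos": TCP position; "tool_rot": TCP orientation; "contact_force": force on the tool from outside, world axes, zero at the start; "torque": the same for the moment, N m; "opening": finger opening in m; "grip_force": force on a finger pad.
Only numpy, scipy, OpenCV 4.12 (cv2) and the standard library are available. Lean on these libraries where they do the work, as an engineer would, in place of code of your own. Each camera call takes 0.05 s, during which the arm holds its last target. There are 200 camera calls.

### The job

Sort the four L-shaped press brackets lying on the bench: the two left-hand ones go into the blue tray and the two right-hand ones into the yellow tray, one to each bay, lying flat on the bay's floor with the post up. (Left-hand: seen from above with the post up and the foot end away from you, the foot points to your left.) Set each one down rather than dropping it, and leave the straight bracket, the tube rack and the brass weight where they are.

Things in the scene. Friction and masses are not known exactly. Their poses are not given: they have to be found in the camera images.
- left_bracket_1_mid (a point): Left-hand bracket. Flat dark steel L sole 6 mm thick: arm 70 x 20 mm along x; at its +x end a foot 20 mm wide sticks out 24 mm to +y. Sole spans x -35..35, y -10..34 mm from the post's axis. Green plastic post 14 x 14 mm, square to x and y, mid-arm, top 50 mm above the underside: grasp it from above. About 0.14 kg. Point: on the post's axis, 25 mm above the underside; z up.
- left_bracket_2_mid (a point): Left-hand bracket. Flat dark steel L sole 6 mm thick: arm 70 x 20 mm along x; at its +x end a foot 20 mm wide sticks out 24 mm to +y. Sole spans x -35..35, y -10..34 mm from the post's axis. Green plastic post 14 x 14 mm, square to x and y, mid-arm, top 50 mm above the underside: grasp it from above. About 0.14 kg. Point: on the post's axis, 25 mm above the underside; z up.
- right_bracket_1_mid (a point): Right-hand bracket. Flat dark steel L sole 6 mm thick: arm 70 x 20 mm along x; at its +x end a foot 20 mm wide sticks out 24 mm to -y. Sole spans x -35..35, y -34..10 mm from the post's axis. Green plastic post 14 x 14 mm, square to x and y, mid-arm, top 50 mm above the underside: grasp it from above. About 0.14 kg. Point: on the post's axis, 25 mm above the underside; z up.
- right_bracket_2_mid (a point): Right-hand bracket. Flat dark steel L sole 6 mm thick: arm 70 x 20 mm along x; at its +x end a foot 20 mm wide sticks out 24 mm to -y. Sole spans x -35..35, y -34..10 mm from the post's axis. Green plastic post 14 x 14 mm, square to x and y, mid-arm, top 50 mm above the underside: grasp it from above. About 0.14 kg. Point: on the post's axis, 25 mm above the underside; z up.
- blue_tray: Blue tray, fixed; outer 104 (x) x 143 (y) x 16 mm high, walls and floor 5 mm thick. A 5 mm divider along x, as high as the walls, makes two open bays, each 94 (x) x 64 (y) mm inside, centred at y = +34.5 and -34.5 mm. A bracket lies flat in a bay only with its long arm along the tray's x, either way round. Origin: centre of the underside, z up.
- yellow_tray: Yellow tray, fixed; outer 104 (x) x 143 (y) x 16 mm high, walls and floor 5 mm thick. A 5 mm divider along x, as high as the walls, makes two open bays, each 94 (x) x 64 (y) mm inside, centred at y = +34.5 and -34.5 mm. A bracket lies flat in a bay only with its long arm along the tray's x, either way round. Origin: centre of the underside, z up.
- straight_bracket_mid (a point): Straight bracket, to be left alone: the same sole (70 x 20 x 6 mm along x) and the same green post, 50 mm high overall, but no foot on either side. The point is on the post's axis, 25 mm above the underside.
- tube_rack_mid (a point): White tube rack with six capped tubes, to be left alone: 50 (x) x 84 (y) mm, 64 mm high. The point is in its middle, 32 mm above the bench.
- balance_weight_mid (a point): Brass balance weight, to be left alone: 44 mm in diameter, 58 mm high. The point is on its axis, 29 mm above the bench.
There are look-alikes about, which are no part of the job. Leave any turquoise look-alike of the part that bears left_bracket_2_mid alone. Leave any purple look-alike of the part that bears left_bracket_1_mid alone.

How it is judged:
At the end, for the whole second after the job is handed in: Both left-hand brackets lie in the blue tray and both right-hand ones in the yellow tray, one in each bay (post inside its own bay, within 30 mm of the tray's middle lengthwise), flat on the floor (post middle 25 to 34 mm above the tray's underside, tilt under 0.09 rad) and at rest (under 0.02 m/s) ((((y of left_bracket_1_mid in the frame of blue_tray between 0 and 0.068 m and x of left_bracket_1_mid in the frame of blue_tray between -0.03 and 0.03 m) and (y of left_bracket_2_mid in the frame of blue_tray between -0.068 and 0 m and x of left_bracket_2_mid in the frame of blue_tray between -0.03 and 0.03 m)) or ((y of left_bracket_1_mid in the frame of blue_tray between -0.068 and 0 m and x of left_bracket_1_mid in the frame of blue_tray between -0.03 and 0.03 m) and (y of left_bracket_2_mid in the frame of blue_tray between 0 and 0.068 m and x of left_bracket_2_mid in the frame of blue_tray between -0.03 and 0.03 m))) and z of left_bracket_1_mid in the frame of blue_tray between 0.025 and 0.034 m and angle between each of left_bracket_1_mid, left_bracket_2_mid, right_bracket_1_mid, right_bracket_2_mid's own z axis and vertical below 0.09 rad and linear speed of each of left_bracket_1, left_bracket_2, right_bracket_1, right_bracket_2 below 0.02 m/s and z of left_bracket_2_mid in the frame of blue_tray between 0.025 and 0.034 m and (((y of right_bracket_1_mid in the frame of yellow_tray between 0 and 0.068 m and x of right_bracket_1_mid in the frame of yellow_tray between -0.03 and 0.03 m) and (y of right_bracket_2_mid in the frame of yellow_tray between -0.068 and 0 m and x of right_bracket_2_mid in the frame of yellow_tray between -0.03 and 0.03 m)) or ((y of right_bracket_1_mid in the frame of yellow_tray between -0.068 and 0 m and x of right_bracket_1_mid in the frame of yellow_tray between -0.03 and 0.03 m) and (y of right_bracket_2_mid in the frame of yellow_tray between 0 and 0.068 m and x of right_bracket_2_mid in the frame of yellow_tray between -0.03 and 0.03 m))) and z of right_bracket_1_mid in the frame of yellow_tray between 0.025 and 0.034 m and z of right_bracket_2_mid in the frame of yellow_tray between 0.025 and 0.034 m); the robot touches nothing.
It fails at once if a bracket is dropped or thrown (moves faster than 0.6 m/s out of the fingers; that is a free fall of about 18 mm) ((linear speed of left_bracket_1 above 0.6 m/s and contact force between left_bracket_1 and the fingers below 0.05 N) or (linear speed of left_bracket_2 above 0.6 m/s and contact force between left_bracket_2 and the fingers below 0.05 N) or (linear speed of right_bracket_1 above 0.6 m/s and contact force between right_bracket_1 and the fingers below 0.05 N) or (linear speed of right_bracket_2 above 0.6 m/s and contact force between right_bracket_2 and the fingers below 0.05 N)).
It fails at once if the straight bracket is moved more than 20 mm (distance of straight_bracket_mid from where it was at the start of the episode above 0.02 m).
It fails at once if the tube rack is moved more than 20 mm (distance of tube_rack_mid from where it was at the start of the episode above 0.02 m).
It fails at once if the brass weight is moved more than 20 mm (distance of balance_weight_mid from where it was at the start of the episode above 0.02 m).
It also fails if it takes over 104 s, if anything falls off the work surface, if the arm or the gripper's body presses on something with over 40 N, if the wrist force passes 120 N, or if a joint passes its speed limit or range.

## Working session

There is one attempt and no reset: what is moved stays moved. The work goes in short steps, Python scripts to look and compute and a tool call to move; the robot and the scene stay as the last step left them, time stands still between calls to the robot, and variables do not carry over. Pictures are saved under pics/ and viewed, at most 14 in all, crops included, and the job is handed in when it is done.

Besides the shell and the picture viewer there is one more tool, called after ">>>" as name(argument=value, ...) on one line, values as JSON. step_arm: Moves the arm, as the interface text tells. Its arguments: {"type":"object","properties":{"commands":{"type":"array"},"grip_force":{"type":"number"}},"required":["commands"]}

```bash
mkdir -p pics; python3 - <<'E'
from cell import *
import cv2
for n in("top","scene"):
    im=read_camera(n); cv2.imwrite(f"pics/{n}0.png",im[:,:,::-1])
    m=camera_model(n); print(n,m)
print(observe())
E
```

```text
top {'vfov': 45.76996589569073, 'cx': 280.1056618418674, 'cy': 213.0660919729256, 'world_to_cam': array([[ 0.01160618, -0.99973816, -0.01972053,  0.00573563],
       [ 0.99919584,  0.01083841,  0.03860313, -0.50439777],
       [-0.03837928, -0.0201527 ,  0.99906001, -1.10248727],
       [ 0.        ,  0.        ,  0.        ,  1.        ]])}
scene {'vfov': 52.68818138021136, 'cx': 274.5930282087208, 'cy': 204.07237799584465, 'world_to_cam': array([[ 0.84823522,  0.52957447,  0.00692066, -0.42251348],
       [-0.29016305,  0.45375189,  0.84256431,  0.11867347],
       [ 0.44306029, -0.71670084,  0.53855128, -1.09020399],
       [ 0.        ,  0.        ,  0.        ,  1.        ]])}
{'time': 0.1, 'qpos': array([ 1.09100860e+00,  3.42661306e-01,  1.52491908e+00, -1.83638858e-05,
        1.27542712e+00, -1.46016830e-01]), 'qvel': array([-0.00038533, -0.0017754 , -0.00411245,  0.00028442,  0.00215904,
       -0.00039062]), 'joint_efforts': array([ 1.92683998e-03, -4.32004023e+01, -2.44693047e+01,  7.17846723e-02,
        5.27271582e-02, -1.05455713e-04]), 'tool_pos': array([0.17181354, 0.4956965 , 0.22611103]), 'tool_rot': array([-3.14019030e+00, -1.88485714e-04,  2.80782698e+00]), 'contact_force': array([-0.05875645, -0.06733009, -0.76422311]), 'torque': array([-0.03613272,  0.01820911, -0.03068691]), 'grip_force': 0.0, 'opening': 0.09150923256240269}
```

View pics/top0.png

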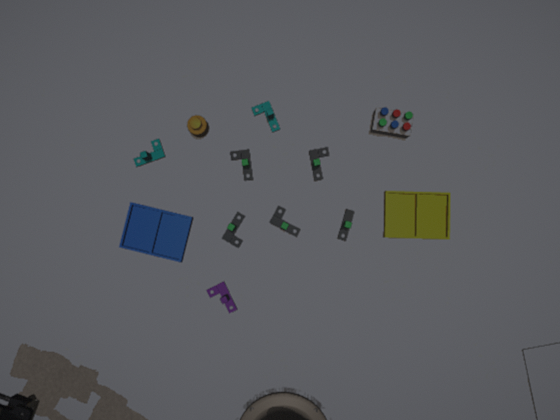

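View pics/scene0.png

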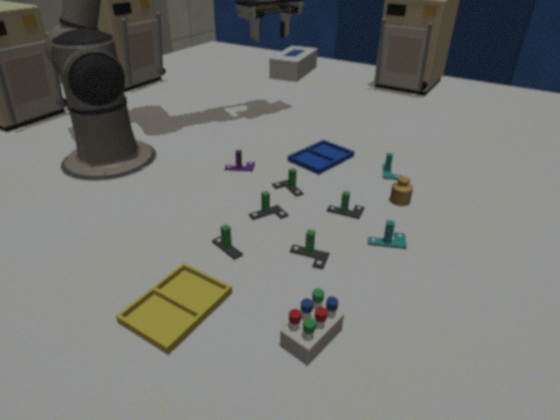

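The top view shows four dark L's with green posts:
- A (245,163): foot end up, foot left, so left-hand.
- C (232,229): foot end down, foot to image right, so left-hand.
- B (317,163): foot end up, foot right, so right-hand.
- D (284,224): foot end to the left, foot up, so right-hand.

E (346,225) has no foot, so it is the straight one. Turquoise (267,116) and (150,154) and purple (224,297) are look-alikes. I'll fit the poses and confirm in a crop.

```bash
cat > h.py <<'E'
from cell import *
import cv2, numpy as np
from scipy.optimize import minimize
m=camera_model("top"); W=m["world_to_cam"]; f=210/np.tan(np.radians(m["vfov"]/2)); S=4
def proj(P):
    c=np.c_[P,np.ones(len(P))]@W.T
    return np.c_[m["cx"]+f*c[:,0]/-c[:,2], m["cy"]-f*c[:,1]/-c[:,2]]
def unproj(uv,z):
    d=np.array([(uv[0]-m["cx"])/f,-(uv[1]-m["cy"])/f,-1]); R=W[:3,:3]; o=-R.T@W[:3,3]; d=R.T@d
    return o+d*(z-o[2])/d[2]
def place(P,p):
    c,s=np.cos(p[2]),np.sin(p[2]); P=np.array(P,float)
    return np.c_[p[0]+c*P[:,0]-s*P[:,1],p[1]+s*P[:,0]+c*P[:,1],P[:,2]]
def hulls(kind):
    if kind=='tray': return [[(x,y,z) for x in(-.052,.052) for y in(-.0715,.0715) for z in(0,.016)]]
    b=lambda x0,x1,y0,y1,z0,z1:[(x,y,z) for x in(x0,x1) for y in(y0,y1) for z in(z0,z1)]
    h=[b(-.035,.035,-.01,.01,0,.006),b(-.007,.007,-.007,.007,.006,.05)]
    if kind=='L':h.append(b(.015,.035,-.01,.034,0,.006))
    if kind=='R':h.append(b(.015,.035,-.034,.01,0,.006))
    return h
def render(kind,p,shape,off):
    im=np.zeros(shape,np.uint8)
    for h in hulls(kind):
        q=((proj(place(h,p))-off+.5)*S)
        cv2.fillConvexPoly(im,cv2.convexHull(np.round(q*16).astype(np.int32)),1,shift=4)
    return im
def fit(mask,off,kind,yaws,z=.015):
    v,u=np.nonzero(mask); x0=unproj((u.mean()/S+off[0],v.mean()/S+off[1]),z)
    def cost(p):
        r=render(kind,p,mask.shape,off); return 1-(r&mask).sum()/max(1,(r|mask).sum())
    best=None
    for y in yaws:
        sx=[[x0[0],x0[1],y]]+[[x0[0]+a,x0[1]+b,y+c] for a,b,c in((.012,0,0),(0,.012,0),(0,0,.3))]
        r=minimize(cost,sx[0],method='Nelder-Mead',options=dict(initial_simplex=sx,xatol=1e-4,fatol=1e-5,maxiter=300))
        if best is None or r.fun<best.fun: best=r
    return best.x,best.fun
def masks(im):
    h=cv2.cvtColor(cv2.resize(im,None,fx=S,fy=S,interpolation=cv2.INTER_CUBIC),cv2.COLOR_RGB2HSV)
    return h
E
python3 - <<'E'
from h import *
im=cv2.imread("pics/top0.png")[:,:,::-1]
h=masks(im); H,s,v=h[...,0].astype(int),h[...,1],h[...,2]
bg=cv2.medianBlur(v[::S,::S].copy(),61); bg=cv2.resize(bg,(v.shape[1],v.shape[0]))
out=cv2.resize(im[:,:,::-1],None,fx=S,fy=S,interpolation=cv2.INTER_CUBIC)
ov=out.copy()
obj=dict(A=(245,163),B=(317,163),C=(232,229),D=(284,224),E=(346,225),blue=(156,232),yellow=(417,216))
for k,(cx,cy) in obj.items():
    w=45 if k in('blue','yellow') else 26
    off=np.array([cx-w,cy-w]); sl=np.s_[off[1]*S:(cy+w)*S,off[0]*S:(cx+w)*S]
    if k=='blue': M=(s[sl]>140)&(abs(H[sl]-110)<14); kinds=['tray']
    elif k=='yellow': M=(s[sl]>140)&(abs(H[sl]-29)<9); kinds=['tray']
    else: M=(v[sl]<.72*bg[sl])|(s[sl]>110); kinds=['L','R','-']
    n,lab,st,_=cv2.connectedComponentsWithStats(M.astype(np.uint8)); 
    M=(lab==1+np.argmax(st[1:,4])).astype(np.uint8)
    M=cv2.morphologyEx(M,cv2.MORPH_CLOSE,np.ones((13,13),np.uint8))
    for kd in kinds:
        p,c=fit(M,off,kd,[-.2,.2] if kd=='tray' else np.arange(8)*np.pi/4)
        print(k,kd,np.round(p,4),'cost',round(c,3))
        if kd=='tray' or (kd=={'A':'L','C':'L','B':'R','D':'R','E':'-'}[k]):
            for hh in hulls(kd): cv2.polylines(ov,[np.int32((cv2.convexHull(np.float32(proj(place(hh,p))))+.5)*S)],1,(0,0,255),1)
for nm,uv,z in(('rack',(392,120),.06),('weight',(197,124),.058)): print(nm,unproj(uv,z))
cv2.imwrite("pics/fit.png",cv2.resize(ov[80*S:275*S,110*S:460*S],(800,446),interpolation=cv2.INTER_AREA)*1)
E
```

```text
A L [0.6134 0.0893 0.1339] cost 0.057
A R [0.6126 0.093  0.3407] cost 0.398
A - [0.6136 0.0897 3.2979] cost 0.283
B L [ 0.6153 -0.0705 -0.0308] cost 0.395
B R [ 0.6151 -0.0661  0.1982] cost 0.049
B - [ 0.6149 -0.0666  3.3265] cost 0.277
C L [0.4728 0.1175 2.6217] cost 0.055
C R [0.4717 0.1142 2.8104] cost 0.38
C - [ 0.4728  0.1169 -0.4992] cost 0.275
D L [4.793e-01 4.000e-04 9.244e-01] cost 0.4
D R [0.4766 0.0016 1.102 ] cost 0.049
D - [0.4768 0.0015 1.0793] cost 0.276
E L [ 0.4804 -0.1349  5.9849] cost 0.289
E R [ 0.4807 -0.1347  2.8721] cost 0.288
E - [ 0.4804 -0.1346 -0.2836] cost 0.056
blue tray [ 0.4598  0.2907 -0.225 ] cost 0.058
yellow tray [ 0.505  -0.2916 -0.0251] cost 0.056
rack [ 0.70433306 -0.22686417  0.06      ]
weight [0.69308837 0.19226291 0.058     ]
```

View pics/fit.png

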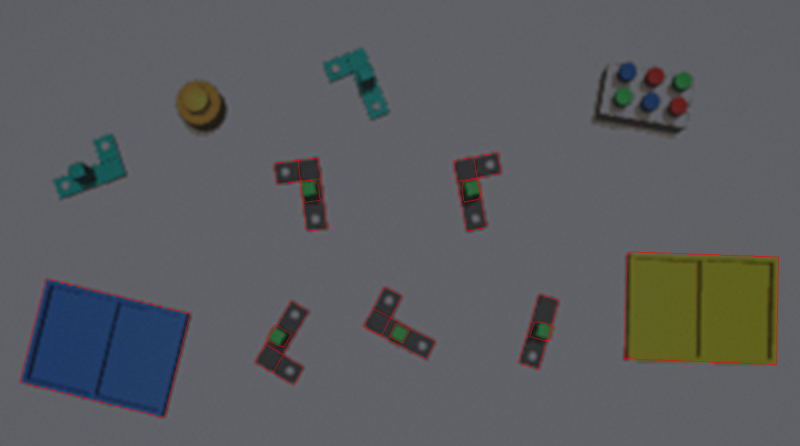

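The crop confirms it. All fits match the sizes and the handedness is clear: A and C are left-hand, B and D right-hand. I'll start with C at (0.473, 0.118).

>>> step_arm(commands=[[0.5,30.1,-37.8,-10.6,0,0,-0.186],[0.5,30.1,-37.8,-10.6,0,0,-0.186],[0.5,30.1,-37.8,-10.6,0,0,-0.186],[0.5,30.1,-37.8,-10.6,0,0,-0.186],[0.5,30.1,-37.8,-10.6,0,0,-0.186]], grip_force=20)

```text
time: 0.52
tool_pos: [0.2992, 0.3352, 0.1815]
tool_rot: [-3.141, -0.0, 2.623]
contact_force: [0.4, 0.7, -0.1]
opening: 0.0632
grip_force: 0.0
```

>>> step_arm(commands=[[0.5,17.4,-21.8,-6.1,0,0,0],[0.5,17.4,-21.8,-6.1,0,0,0],[0.5,17.4,-21.8,-6.1,0,0,0],[0.5,17.4,-21.8,-6.1,0,0,0],[0.5,17.4,-21.8,-6.1,0,0,0]])

```text
time: 0.93
tool_pos: [0.4264, 0.1759, 0.1371]
tool_rot: [3.142, -0.0, 2.622]
contact_force: [1.6, 0.5, -1.1]
opening: 0.0455
grip_force: 0.0
```

>>> step_arm(commands=[[0.5,5.0,-6.0,-2.0,0,0,0],[0.5,5.0,-6.0,-2.0,0,0,0],[0.5,5.0,-6.0,-2.0,0,0,0]])

```text
time: 1.18
tool_pos: [0.479, 0.1129, 0.1158]
tool_rot: [-3.14, 0.001, 2.617]
contact_force: [-0.9, 0.7, -0.2]
opening: 0.0455
grip_force: 0.0
```

>>> step_arm(commands=[[0.5,-0.5,0.4,-1.5,0,0,0],[0.5,-0.5,0.4,-1.5,0,0,0],[0.5,-0.5,0.4,-1.5,0,0,0]])

```text
time: 1.43
tool_pos: [0.4697, 0.1219, 0.102]
tool_rot: [-3.14, -0.002, 2.622]
contact_force: [-0.4, -0.7, -0.4]
opening: 0.0459
grip_force: 0.0
```

```bash
python3 - <<'E'
from h import *
o=observe(); wm=camera_model("wrist"); im=read_camera("wrist"); print(o["tool_pos"],o["tool_rot"])
fw=210/np.tan(np.radians(wm["vfov"]/2)); 
def pw(P):
    c=(np.c_[P,np.ones(len(P))]@wm["world_to_cam"].T)[:,:3]; x,y,z=c[:,0],-c[:,1],-c[:,2]
    r=np.hypot(x,y); t=np.arctan2(r,z); return np.c_[wm["cx"]+fw*t*x/r,wm["cy"]+fw*t*y/r]
b=im[:,:,::-1].copy()
for hh in hulls('L'): cv2.polylines(b,[np.int32(cv2.convexHull(np.float32(pw(place(hh,[.4728,.1175,2.6217])))))],1,(0,0,255),1)
cv2.imwrite("pics/w1.png",b)
E
```

```text
[0.46974531 0.12186548 0.1020084 ] [-3.14019433e+00 -2.11846351e-03  2.62215123e+00]
```

View pics/w1.png

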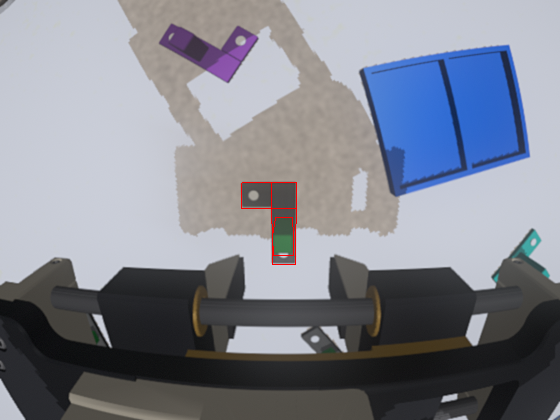

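The wrist view shows the L's outline at (285,225), matching the fit, so I'll descend on the post.

>>> step_arm(commands=[[0.5,0.3,-0.4,-3.5,0,0,0],[0.5,0.3,-0.4,-7,0,0,0],[0.5,0.3,-0.4,-8.4,0,0,0],[0.5,0.3,-0.4,-8.4,0,0,0],[0.5,0.3,-0.4,-8.4,0,0,0]])

```text
time: 1.9
tool_pos: [0.4738, 0.1182, 0.019]
tool_rot: [-3.141, -0.0, 2.623]
contact_force: [-0.2, -0.6, -0.1]
opening: 0.046
grip_force: 0.0
```

>>> step_arm(commands=[[0.1,0,0,0,0,0,0],[0.05,0,0,0,0,0,0],[0.05,0,0,0,0,0,0],[0.05,0,0,0,0,0,0],[0.05,0,0,0,0,0,0]], grip_force=25)

```text
time: 2.32
tool_pos: [0.4741, 0.1179, 0.0193]
tool_rot: [3.141, 0.001, 2.622]
contact_force: [0.6, -0.7, 1.3]
opening: 0.0173
grip_force: 0.4
```

>>> step_arm(commands=[[0.05,0,0,0,0,0,0],[0.05,0,0,0,0,0,0],[0.05,0,0,0,0,0,0]])

```text
time: 2.57
tool_pos: [0.474, 0.1178, 0.0191]
tool_rot: [3.141, 0.001, 2.622]
contact_force: [-1.7, -0.9, 6.8]
opening: 0.0135
grip_force: 25.0
```

>>> step_arm(commands=[[0.05,0,0,2,0,0,0],[0.05,0,0,5,0,0,0],[0.05,0,0,8,0,0,0],[0.05,0,0,10,0,0,0.1],[0.05,0,0,10,0,0,0.2]])

```text
time: 2.98
tool_pos: [0.476, 0.118, 0.1225]
tool_rot: [3.139, 0.007, 2.826]
contact_force: [0.5, 0.1, -1.5]
opening: 0.014
grip_force: 25.0
```

>>> step_arm(commands=[[0.05,-0.1,3,0,0,0,0.05],[0.05,-0.2,7,0,0,0,0.1],[0.05,-0.3,11,0,0,0,0.1],[0.05,-0.4,15,0,0,0,0.1],[0.05,-0.5,19,0,0,0,0.1]])

```text
time: 3.4
tool_pos: [0.4682, 0.3094, 0.1184]
tool_rot: [-3.141, -0.0, 2.921]
contact_force: [0.8, 0.6, -1.5]
opening: 0.0137
grip_force: 25.0
```

>>> step_arm(commands=[[0.05,0,2.2,0,0,0,0],[0.05,0,2.8,0,0,0,0],[0.05,0,2.8,0,0,0,0],[0.05,0,2.8,0,0,0,0],[0.05,0,2.8,0,0,0,0]])

```text
time: 3.82
tool_pos: [0.4687, 0.3343, 0.1183]
tool_rot: [-3.141, -0.001, 2.921]
contact_force: [-0.2, -0.7, -1.0]
opening: 0.0138
grip_force: 25.0
```

>>> step_arm(commands=[[0.05,0.2,0.2,-3,0,0,0],[0.05,0.2,0.2,-6,0,0,0],[0.05,0.2,0.2,-8,0,0,0],[0.05,0.2,0.2,-9,0,0,0],[0.05,0.2,0.2,-9.2,0,0,0]])

```text
time: 4.23
tool_pos: [0.47, 0.3359, 0.0248]
tool_rot: [-3.139, -0.003, 2.92]
contact_force: [-0.5, -0.3, -1.2]
opening: 0.0136
grip_force: 25.0
```

>>> step_arm(commands=[[0.05,0,0,-0.1,0,0,0],[0.05,0,0,-0.2,0,0,0],[0.05,0,0,-0.2,0,0,0],[0.05,0,0,-0.2,0,0,0]])

```text
time: 4.57
tool_pos: [0.4714, 0.3381, 0.0258]
tool_rot: [3.14, 0.002, 2.922]
contact_force: [-0.2, -0.1, -1.1]
opening: 0.0138
grip_force: 25.0
```

>>> step_arm(commands=[[0.05,0,0,-0.1,0,0,0],[0.05,0,0,-0.1,0,0,0],[0.05,0,0,-0.1,0,0,0]])

```text
time: 4.82
tool_pos: [0.471, 0.338, 0.0241]
tool_rot: [3.141, 0.001, 2.922]
contact_force: [0.0, 0.3, 2.4]
opening: 0.0135
grip_force: 25.0
```

```bash
python3 - <<'E'
from h import *
for i in range(4):
    o=observe(); print(np.round(o["tool_pos"],4),np.round(o["contact_force"],1))
    im=read_camera(["scene","top"][i%2])
    if i==0: cv2.imwrite("pics/s1.png",cv2.resize(im[110:240,200:400,::-1],None,fx=4,fy=4,interpolation=cv2.INTER_CUBIC))
E
```

```text
[0.471  0.338  0.0241] [0.  0.3 2.4]
[0.471  0.338  0.0242] [-0.9 -0.9  2.5]
[0.471  0.338  0.0241] [-0.3  0.8  3. ]
[0.471  0.338  0.0241] [-0.8 -0.2  4.2]
```

View pics/s1.png

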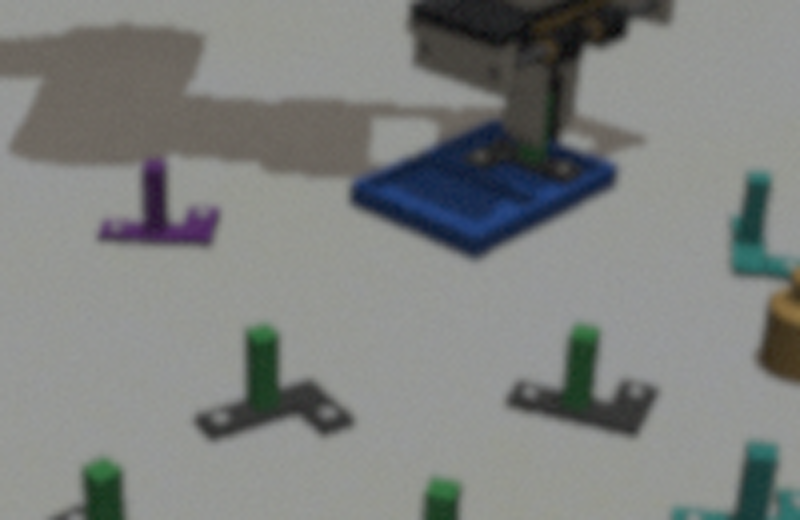

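The crop shows the bracket sitting in the far blue bay, and the force sensor shows floor contact. I'll release it.

>>> step_arm(commands=[[0.25,0,0,0,0,0,0],[0.4,0,0,0,0,0,0],[0.4,0,0,0,0,0,0],[0.4,0,0,0,0,0,0],[0.4,0,0,0,0,0,0]])

```text
time: 5.43
tool_pos: [0.4706, 0.3377, 0.0234]
tool_rot: [-3.141, -0.0, 2.922]
contact_force: [-0.6, 0.0, -1.0]
opening: 0.0363
grip_force: 0.0
```

>>> step_arm(commands=[[0.4,0,0,2,0,0,0],[0.4,0,0,5,0,0,0],[0.4,0,0,8,0,0,0],[0.4,0,0,9,0,0,0],[0.4,0,0,9,0,0,0]])

```text
time: 5.85
tool_pos: [0.4723, 0.3387, 0.1165]
tool_rot: [3.138, 0.005, 2.922]
contact_force: [0.1, 0.9, 0.6]
opening: 0.037
grip_force: 0.0
```

>>> step_arm(commands=[[0.5,2.0,-3.5,0,0,0,0.1],[0.5,4,-7,0,0,0,0.2],[0.5,6,-10.6,0,0,0,0.3],[0.5,8,-14.1,0,0,0,0.354],[0.5,10,-17.6,0,0,0,0.354]])

```text
time: 6.27
tool_pos: [0.5704, 0.16, 0.1116]
tool_rot: [3.142, -0.003, -3.004]
contact_force: [1.0, 1.5, -0.1]
opening: 0.0461
grip_force: 0.0
```

>>> step_arm(commands=[[0.5,2.0,-3.5,0,0,0,0],[0.5,4.1,-7.3,0,0,0,0],[0.5,4.1,-7.3,0,0,0,0],[0.5,4.1,-7.3,0,0,0,0],[0.5,4.1,-7.3,0,0,0,0]])

```text
time: 6.68
tool_pos: [0.6107, 0.0888, 0.1118]
tool_rot: [3.141, -0.003, -3.008]
contact_force: [0.6, -0.6, -0.2]
opening: 0.0458
grip_force: 0.0
```

>>> step_arm(commands=[[0.5,0,0,-2,0,0,0],[0.5,0,0,-4,0,0,0],[0.5,0,0,-4,0,0,0],[0.5,0,0,-4,0,0,0],[0.5,0,0,-4,0,0,0]])

```text
time: 7.1
tool_pos: [0.6117, 0.0899, 0.0742]
tool_rot: [3.141, 0.0, -3.006]
contact_force: [0.1, 1.1, -0.7]
opening: 0.046
grip_force: 0.0
```

Next: +0.2 in x, down to z = 0.019.

>>> step_arm(commands=[[0.5,0.2,0,-2.5,0,0,0],[0.5,0.2,0,-5.2,0,0,0],[0.5,0.2,0,-5.4,0,0,0],[0.5,0.2,0,-5.4,0,0,0],[0.3,0.2,0,-5.4,0,0,0]])

```text
time: 7.52
tool_pos: [0.6146, 0.0891, 0.0212]
tool_rot: [-3.141, 0.002, -3.007]
contact_force: [0.3, -0.1, 0.1]
opening: 0.0422
grip_force: 0.0
```

>>> step_arm(commands=[[0.05,0,0,0,0,0,0],[0.05,0,0,0,0,0,0],[0.05,0,0,0,0,0,0],[0.05,0,0,0,0,0,0],[0.05,0,0,0,0,0,0]])

```text
time: 7.93
tool_pos: [0.614, 0.0889, 0.0202]
tool_rot: [3.141, 0.001, -3.007]
contact_force: [0.1, 1.2, 3.7]
opening: 0.014
grip_force: 25.0
```

>>> step_arm(commands=[[0.05,0,0,0,0,0,0],[0.05,0,0,0,0,0,0],[0.05,0,0,0,0,0,0]])

```text
time: 8.18
tool_pos: [0.614, 0.0889, 0.0202]
tool_rot: [3.142, 0.001, -3.007]
contact_force: [-0.4, 1.1, 6.2]
opening: 0.0136
grip_force: 25.0
```

>>> step_arm(commands=[[0.05,0,0,2,0,0,0],[0.05,0,0,5,0,0,0],[0.05,0,0,8,0,0,0],[0.05,0,0,10,0,0,0],[0.05,0,0,10,0,0,-0.06]])

```text
time: 8.6
tool_pos: [0.6161, 0.0888, 0.1242]
tool_rot: [-3.141, 0.008, -3.067]
contact_force: [1.7, 0.4, -1.8]
opening: 0.0137
grip_force: 25.0
```

>>> step_arm(commands=[[0.05,-2.0,2.0,0,0,0,-0.06],[0.05,-4.7,4.5,0,0,0,-0.15],[0.05,-7.5,7.2,0,0,0,-0.25],[0.05,-10.3,9.8,0,0,0,-0.3],[0.05,-13,12.4,0,0,0,-0.3]])

```text
time: 9.02
tool_pos: [0.4817, 0.2134, 0.1189]
tool_rot: [-3.141, -0.001, 2.912]
contact_force: [-0.4, 2.2, -0.9]
opening: 0.0138
grip_force: 25.0
```

>>> step_arm(commands=[[0.05,-2.5,2.4,0,0,0,0],[0.05,-3.4,3.2,0,0,0,0],[0.05,-3.4,3.2,0,0,0,0],[0.05,-3.4,3.2,0,0,0,0],[0.05,-3.4,3.2,0,0,0,0]])

```text
time: 9.43
tool_pos: [0.4507, 0.2442, 0.1195]
tool_rot: [-3.142, 0.001, 2.915]
contact_force: [0.3, 1.1, -0.8]
opening: 0.0139
grip_force: 25.0
```

>>> step_arm(commands=[[0.05,0,0.1,-3,0,0,0],[0.05,0,0.1,-6,0,0,0],[0.05,0,0.1,-8,0,0,0],[0.05,0,0.1,-9,0,0,0],[0.05,0,0.1,-9.2,0,0,0]])

```text
time: 9.85
tool_pos: [0.4496, 0.2444, 0.0256]
tool_rot: [-3.14, -0.003, 2.914]
contact_force: [-0.6, 0.7, -1.7]
opening: 0.0138
grip_force: 25.0
```

>>> step_arm(commands=[[0.05,0,0,-0.1,0,0,0],[0.05,0,0,-0.2,0,0,0],[0.05,0,0,-0.2,0,0,0],[0.05,0,0,-0.2,0,0,0],[0.05,0,0,-0.2,0,0,0]])

```text
time: 10.27
tool_pos: [0.4503, 0.246, 0.0265]
tool_rot: [3.141, 0.001, 2.916]
contact_force: [0.4, 1.0, -1.5]
opening: 0.0137
grip_force: 25.0
```

>>> step_arm(commands=[[0.05,0,0,-0.1,0,0,0],[0.05,0,0,-0.15,0,0,0],[0.05,0,0,-0.15,0,0,0],[0.05,0,0,-0.15,0,0,0],[0.05,0,0,-0.15,0,0,0]])

```text
time: 10.68
tool_pos: [0.4502, 0.246, 0.0251]
tool_rot: [3.141, 0.001, 2.916]
contact_force: [-1.7, -0.0, 5.9]
opening: 0.0139
grip_force: 25.0
```

Floor contact again. Release and rise.

>>> step_arm(commands=[[0.25,0,0,0,0,0,0],[0.4,0,0,0,0,0,0],[0.4,0,0,0,0,0,0],[0.4,0,0,0,0,0,0],[0.4,0,0,0,0,0,0]])

```text
time: 11.1
tool_pos: [0.4497, 0.2458, 0.024]
tool_rot: [3.142, -0.0, 2.916]
contact_force: [0.0, 0.3, 0.3]
opening: 0.0361
grip_force: 0.0
```

>>> step_arm(commands=[[0.4,0,0,2,0,0,0],[0.4,0,0,5,0,0,0],[0.4,0,0,8,0,0,0],[0.4,0,0,9,0,0,0],[0.4,0,0,9,0,0,0]])

```text
time: 11.52
tool_pos: [0.4513, 0.2464, 0.1166]
tool_rot: [3.138, 0.005, 2.916]
contact_force: [1.0, -0.4, -0.1]
opening: 0.0369
grip_force: 0.0
```

>>> step_arm(commands=[[0.5,0.4,-3.5,0,0,0,-0.06],[0.5,0.8,-7.5,0,0,0,-0.12],[0.5,1.2,-11.5,0,0,0,-0.18],[0.5,1.6,-15.5,0,0,0,-0.243],[0.5,2.1,-19.5,0,0,0,-0.243]])

```text
time: 11.93
tool_pos: [0.4694, 0.0492, 0.1125]
tool_rot: [-3.141, -0.003, 2.67]
contact_force: [0.8, 0.6, 0.9]
opening: 0.0457
grip_force: 0.0
```

>>> step_arm(commands=[[0.5,0.4,-3.5,0,0,0,0],[0.5,0.6,-4.9,0,0,0,0],[0.5,0.6,-4.9,-1.5,0,0,0],[0.5,0.6,-4.9,-4,0,0,0],[0.5,0.6,-4.9,-4,0,0,0]])

```text
time: 12.35
tool_pos: [0.4733, 0.0017, 0.0696]
tool_rot: [-3.139, -0.008, 2.671]
contact_force: [-0.6, 0.8, -0.8]
opening: 0.0461
grip_force: 0.0
```

>>> step_arm(commands=[[0.5,0,0,0,0,0,0],[0.5,0,0,0,0,0,0],[0.5,0,0,0,0,0,0]])

```text
time: 12.6
tool_pos: [0.4772, 0.002, 0.0747]
tool_rot: [3.141, 0.001, 2.673]
contact_force: [1.4, -0.0, -1.0]
opening: 0.046
grip_force: 0.0
```

>>> step_arm(commands=[[0.5,0,0,-2.5,0,0,0],[0.5,0,0,-5.2,0,0,0],[0.5,0,0,-5.5,0,0,0],[0.5,0,0,-5.5,0,0,0],[0.3,0,0,-5.5,0,0,0]])

```text
time: 13.02
tool_pos: [0.4774, 0.0019, 0.0202]
tool_rot: [3.141, 0.001, 2.673]
contact_force: [-0.7, 0.2, -0.5]
opening: 0.0425
grip_force: 0.0
```

>>> step_arm(commands=[[0.05,0,0,0,0,0,0],[0.05,0,0,0,0,0,0],[0.05,0,0,0,0,0,0],[0.05,0,0,0,0,0,0],[0.05,0,0,0,0,0,0]])

```text
time: 13.43
tool_pos: [0.477, 0.0017, 0.0197]
tool_rot: [3.141, 0.001, 2.673]
contact_force: [-0.5, -0.2, 3.5]
opening: 0.0138
grip_force: 25.0
```

>>> step_arm(commands=[[0.05,0,0,0,0,0,0],[0.05,0,0,0,0,0,0],[0.05,0,0,0,0,0,0]])

```text
time: 13.68
tool_pos: [0.477, 0.0017, 0.0197]
tool_rot: [3.141, 0.001, 2.673]
contact_force: [-0.4, -0.1, 6.0]
opening: 0.0138
grip_force: 25.0
```

>>> step_arm(commands=[[0.05,0,0,2,0,0,0],[0.05,0,0,5,0,0,0],[0.05,0,0,8,0,0,0],[0.05,0,0,10,0,0,-0.06],[0.05,0,0,10,0,0,-0.16]])

```text
time: 14.1
tool_pos: [0.479, 0.0015, 0.123]
tool_rot: [3.138, 0.007, 2.51]
contact_force: [0.8, -0.4, -0.9]
opening: 0.0141
grip_force: 25.0
```

>>> step_arm(commands=[[0.05,0.2,-3,0,0,0,-0.12],[0.05,0.6,-7,0,0,0,-0.24],[0.05,1,-11,0,0,0,-0.36],[0.05,1.3,-15,0,0,0,-0.48],[0.05,1.6,-19,0,0,0,-0.6]])

```text
time: 14.52
tool_pos: [0.4924, -0.1898, 0.1189]
tool_rot: [-3.141, -0.0, 1.907]
contact_force: [0.7, 0.0, -2.2]
opening: 0.0138
grip_force: 25.0
```

>>> step_arm(commands=[[0.05,0.4,-4,0,0,0,-0.12],[0.05,0.8,-8,0,0,0,-0.24],[0.05,1.1,-11,0,0,0,-0.36],[0.05,1.1,-12.6,0,0,0,-0.367],[0.05,1.1,-12.6,0,0,0,-0.367]])

```text
time: 14.93
tool_pos: [0.5031, -0.318, 0.1184]
tool_rot: [3.142, 0.001, 1.542]
contact_force: [0.0, 0.0, -1.8]
opening: 0.0136
grip_force: 25.0
```

>>> step_arm(commands=[[0.05,0,0,0,0,0,0],[0.05,0,0,0,0,0,0],[0.05,0,0,0,0,0,0]])

```text
time: 15.18
tool_pos: [0.5037, -0.3128, 0.119]
tool_rot: [-3.141, -0.001, 1.547]
contact_force: [0.2, 0.1, -0.8]
opening: 0.0142
grip_force: 25.0
```

>>> step_arm(commands=[[0.05,0.1,-0.1,-3,0,0,0],[0.05,0.1,-0.1,-6,0,0,0],[0.05,0.1,-0.1,-8,0,0,0],[0.05,0.1,-0.1,-9,0,0,0],[0.05,0.1,-0.1,-9.2,0,0,0]])

```text
time: 15.6
tool_pos: [0.504, -0.3134, 0.0253]
tool_rot: [-3.139, -0.002, 1.547]
contact_force: [0.5, -0.0, -0.9]
opening: 0.0136
grip_force: 25.0
```

>>> step_arm(commands=[[0.05,0,0,-0.1,0,0,0],[0.05,0,0,-0.2,0,0,0],[0.05,0,0,-0.3,0,0,0],[0.05,0,0,-0.3,0,0,0],[0.05,0,0,-0.3,0,0,0]])

```text
time: 16.02
tool_pos: [0.5051, -0.3155, 0.025]
tool_rot: [3.14, 0.001, 1.546]
contact_force: [-0.1, -0.1, -1.0]
opening: 0.0143
grip_force: 25.0
```

>>> step_arm(commands=[[0.05,0,0,-0.1,0,0,0],[0.05,0,0,-0.1,0,0,0],[0.05,0,0,-0.1,0,0,0],[0.05,0,0,-0.1,0,0,0],[0.05,0,0,-0.1,0,0,0]])

```text
time: 16.43
tool_pos: [0.5051, -0.3155, 0.0247]
tool_rot: [3.14, 0.001, 1.546]
contact_force: [-1.6, 1.3, 8.8]
opening: 0.0139
grip_force: 25.0
```

>>> step_arm(commands=[[0.25,0,0,0,0,0,0],[0.4,0,0,0,0,0,0],[0.4,0,0,0,0,0,0],[0.4,0,0,0,0,0,0],[0.4,0,0,0,0,0,0]])

```text
time: 16.85
tool_pos: [0.5047, -0.3152, 0.023]
tool_rot: [3.142, -0.0, 1.546]
contact_force: [-0.0, -0.3, 0.0]
opening: 0.0363
grip_force: 0.0
```

>>> step_arm(commands=[[0.4,0,0,2,0,0,0],[0.4,0,0,5,0,0,0],[0.4,0,0,8,0,0,0],[0.4,0,0,9,0,0,0],[0.4,0,0,9,0,0,0]])

```text
time: 17.27
tool_pos: [0.5061, -0.3163, 0.1161]
tool_rot: [3.137, 0.004, 1.546]
contact_force: [0.2, -0.1, 0.9]
opening: 0.0366
grip_force: 0.0
```

>>> step_arm(commands=[[0.5,1.4,3.2,0,0,0,0.06],[0.5,3,6.8,0,0,0,0.12],[0.5,4.5,10.3,0,0,0,0.18],[0.5,6.1,13.8,0,0,0,0.223],[0.5,7.6,17.3,0,0,0,0.223]])

```text
time: 17.68
tool_pos: [0.5803, -0.1403, 0.1111]
tool_rot: [-3.139, -0.002, 1.771]
contact_force: [1.4, -0.7, 0.7]
opening: 0.0461
grip_force: 0.0
```

>>> step_arm(commands=[[0.5,1.5,3.5,0,0,0,0],[0.5,3.0,6.8,0,0,0,0],[0.5,3.4,7.6,-1.5,0,0,0],[0.5,3.4,7.6,-4,0,0,0],[0.5,3.4,7.6,-4,0,0,0]])

```text
time: 18.1
tool_pos: [0.6113, -0.0642, 0.0669]
tool_rot: [-3.132, -0.004, 1.771]
contact_force: [-1.5, 0.6, -1.3]
opening: 0.0463
grip_force: 0.0
```

>>> step_arm(commands=[[0.5,0,0,0,0,0,0],[0.5,0,0,0,0,0,0],[0.5,0,0,0,0,0,0]])

```text
time: 18.35
tool_pos: [0.6151, -0.0671, 0.074]
tool_rot: [3.14, 0.001, 1.768]
contact_force: [-0.2, -0.0, -0.4]
opening: 0.0458
grip_force: 0.0
```

>>> step_arm(commands=[[0.5,0,0.1,-2.5,0,0,0],[0.5,0,0.1,-5.2,0,0,0],[0.5,0,0.1,-5.5,0,0,0],[0.5,0,0.1,-5.5,0,0,0],[0.3,0,0.1,-5.5,0,0,0]])

```text
time: 18.77
tool_pos: [0.6155, -0.0658, 0.0195]
tool_rot: [3.14, 0.001, 1.768]
contact_force: [0.6, 0.6, -0.1]
opening: 0.043
grip_force: 0.0
```

>>> step_arm(commands=[[0.05,0,0,0,0,0,0],[0.05,0,0,0,0,0,0],[0.05,0,0,0,0,0,0],[0.05,0,0,0,0,0,0],[0.05,0,0,0,0,0,0]])

```text
time: 19.18
tool_pos: [0.6148, -0.0653, 0.0188]
tool_rot: [3.141, 0.0, 1.769]
contact_force: [-1.7, -0.3, 3.8]
opening: 0.0135
grip_force: 25.0
```

>>> step_arm(commands=[[0.05,0,0,0,0,0,0],[0.05,0,0,0,0,0,0],[0.05,0,0,0,0,0,0]])

```text
time: 19.43
tool_pos: [0.6148, -0.0653, 0.0188]
tool_rot: [3.141, 0.0, 1.769]
contact_force: [-1.7, -0.2, 4.9]
opening: 0.0138
grip_force: 25.0
```

>>> step_arm(commands=[[0.05,0,0,2,0,0,0],[0.05,0,0,5,0,0,0],[0.05,0,0,8,0,0,0],[0.05,0,0,10,0,0,0],[0.05,0,0,10,0,0,-0.06]])

```text
time: 19.85
tool_pos: [0.6173, -0.0656, 0.123]
tool_rot: [3.134, 0.003, 1.709]
contact_force: [1.0, -0.6, -1.8]
opening: 0.0139
grip_force: 25.0
```

>>> step_arm(commands=[[0.05,-1.5,-2.5,0,0,0,-0.06],[0.05,-3.5,-5.8,0,0,0,-0.12],[0.05,-5.5,-9.1,0,0,0,-0.163],[0.05,-7.5,-12.4,0,0,0,-0.163],[0.05,-9.5,-15.6,0,0,0,-0.163]])

```text
time: 20.27
tool_pos: [0.5185, -0.2223, 0.1177]
tool_rot: [-3.141, -0.0, 1.546]
contact_force: [0.2, -1.4, -2.3]
opening: 0.0138
grip_force: 25.0
```

>>> step_arm(commands=[[0.05,-1.4,-2.3,0,0,0,0],[0.05,-1.4,-2.3,0,0,0,0],[0.05,-1.4,-2.3,0,0,0,0],[0.05,-1.4,-2.3,0,0,0,0],[0.05,-1.4,-2.3,0,0,0,0]])

```text
time: 20.68
tool_pos: [0.5062, -0.2431, 0.1179]
tool_rot: [-3.142, -0.0, 1.547]
contact_force: [-0.3, 0.4, -1.7]
opening: 0.0135
grip_force: 25.0
```

>>> step_arm(commands=[[0.05,0,0,-3,0,0,0],[0.05,0,0,-6,0,0,0],[0.05,0,0,-8,0,0,0],[0.05,0,0,-9,0,0,0],[0.05,0,0,-9.2,0,0,0]])

```text
time: 21.1
tool_pos: [0.5052, -0.2424, 0.0242]
tool_rot: [-3.138, -0.002, 1.547]
contact_force: [0.1, 0.1, -1.1]
opening: 0.0138
grip_force: 25.0
```

>>> step_arm(commands=[[0.05,0,0,-0.1,0,0,0],[0.05,0,0,-0.2,0,0,0],[0.05,0,0,-0.3,0,0,0],[0.05,0,0,-0.3,0,0,0],[0.05,0,0,-0.3,0,0,0]])

```text
time: 21.52
tool_pos: [0.5061, -0.2445, 0.0239]
tool_rot: [3.14, 0.001, 1.546]
contact_force: [-0.8, 0.4, -0.9]
opening: 0.0137
grip_force: 25.0
```

>>> step_arm(commands=[[0.05,0,0,-0.1,0,0,0],[0.05,0,0,-0.1,0,0,0],[0.05,0,0,-0.1,0,0,0],[0.05,0,0,-0.1,0,0,0],[0.05,0,0,-0.1,0,0,0]])

```text
time: 21.93
tool_pos: [0.5062, -0.2445, 0.0237]
tool_rot: [3.14, 0.001, 1.546]
contact_force: [-0.7, 1.5, 8.4]
opening: 0.0139
grip_force: 25.0
```

Contact. Release, rise and retreat toward the clear area for a final look.

>>> step_arm(commands=[[0.25,0,0,0,0,0,0],[0.4,0,0,0,0,0,0],[0.4,0,0,0,0,0,0],[0.4,0,0,0,0,0,0],[0.4,0,0,0,0,0,0]])

```text
time: 22.35
tool_pos: [0.5057, -0.2442, 0.022]
tool_rot: [3.142, -0.0, 1.546]
contact_force: [0.0, 0.2, -0.4]
opening: 0.0362
grip_force: 0.0
```

>>> step_arm(commands=[[0.4,0,0,2,0,0,0],[0.4,0,0,5,0,0,0],[0.4,0,0,9,0,0,0],[0.4,0,0,13,0,0,0],[0.4,0,0,16,0,0,0]])

```text
time: 22.77
tool_pos: [0.5062, -0.2445, 0.1853]
tool_rot: [3.139, 0.001, 1.546]
contact_force: [1.7, -0.6, -0.4]
opening: 0.0367
grip_force: 0.0
```

>>> step_arm(commands=[[0.4,-2,4,0,0,0,0],[0.4,-4,8,0,0,0,0],[0.4,-6,12,0,0,0,0],[0.4,-8,16,0,0,0,0],[0.4,-8,20,0,0,0,0]])

```text
time: 23.18
tool_pos: [0.424, -0.0525, 0.182]
tool_rot: [-3.14, -0.0, 1.544]
contact_force: [1.5, 0.5, -0.9]
opening: 0.0365
grip_force: 0.0
```

```bash
python3 - <<'E'
from h import *
im=read_camera("top"); s=read_camera("scene")
a=cv2.resize(im[180:280,100:220,::-1],(400,333),interpolation=cv2.INTER_CUBIC)
b=cv2.resize(im[170:270,360:480,::-1],(400,333),interpolation=cv2.INTER_CUBIC)
c=cv2.resize(s[125:190,260:400,::-1],(400,186),interpolation=cv2.INTER_CUBIC)
d=cv2.resize(s[245:350,100:250,::-1],(400,186),interpolation=cv2.INTER_CUBIC)
cv2.imwrite("pics/end.png",np.vstack([np.hstack([a,b]),np.hstack([c,d])]))
h=cv2.cvtColor(im,cv2.COLOR_RGB2HSV); g=((abs(h[...,0].astype(int)-60)<12)&(h[...,1]>120)).astype(np.uint8)
n,_,st,ce=cv2.connectedComponentsWithStats(g)
for i in range(1,n):
    if st[i,4]>15:
        P=unproj(ce[i],.05)
        for nm,t in(('blue',(.4598,.2907,-.225)),('yellow',(.505,-.2916,-.0251))):
            d=P[:2]-t[:2];c_,s_=np.cos(t[2]),np.sin(t[2]);q=[c_*d[0]+s_*d[1],-s_*d[0]+c_*d[1]]
            if abs(q[0])<.06 and abs(q[1])<.08: print(nm,np.round(q,4))
        print(ce[i].round(1),P.round(3))
E
```

```text
[408.1 115. ] [ 0.718 -0.264  0.05 ]
[382.1 122. ] [ 0.702 -0.208  0.05 ]
yellow [0.0013 0.0455]
[399.8 212.2] [ 0.507 -0.246  0.05 ]
yellow [ 0.0022 -0.0231]
[432.  212.9] [ 0.507 -0.315  0.05 ]
[347.1 224.3] [ 0.48  -0.134  0.05 ]
blue [-0.001   0.0487]
[128.6 226.7] [0.47  0.338 0.05 ]
blue [ 0.0002 -0.0463]
[171.1 236.4] [0.45  0.246 0.05 ]
```

View pics/end.png

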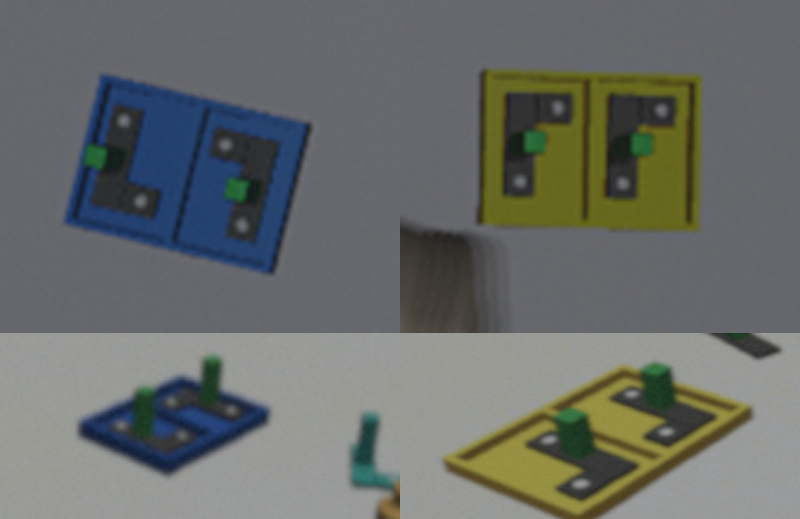

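The crops show all four brackets flat in their own bays. The blue-tray posts sit at y = +49 and -46 mm, the yellow-tray posts at +46 and -23 mm, and all are within 3 mm of the tray's middle lengthwise. I'll hand it in.

```bash
python3 -c "
from cell import *
print(hand_in())"
```

```text
the job is handed in; nothing more can be done
None
```

The job is handed in: both left-hand brackets are in the blue tray and both right-hand ones in the yellow tray, one flat in each bay with the post up, and I moved nothing else; no verdict came back.

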